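# Find the soft rubber plug with a sprung-pin hardness tester and reject it

## Robot

A 6-joint arm with a two-finger parallel gripper is mounted at the origin on the work surface. World frame = base frame: x ahead of the robot, y to its left, z up, the work surface at z = 0. Lengths are in mm, angles in rad, forces in N, time in s.
With the tool pointing down it reaches from about 300 to 775 mm from the base axis. Payload 14.6 kg.
Tool frame: the origin (TCP) lies at the very end of the fingers, on their centre line; the grasp point (between the pads) lies 19 mm behind it; z points along the fingers, y is the line along which they close (so a half turn about z gives the same grasp; the last joint's range is limited). The gripper opens to 94 mm and grips with 3 to 60 N. Pads are 16 mm wide; open, the fingers measure 119 mm over their backs; the gripper's body (75 mm by 177 mm) begins 78 mm behind the grasp point.
Start: joints at [1.184, 0.3, 1.521, -0, 1.321, -0.067], TCP at [172.904, 522.105, 205.446] pointing down, gripper open.
Joint ranges: [-3.03, 3.03], [-0.79, 2.21], [0.23, 2.52], [-1.04, 4.18], [0, 3.07], [-2.55, 2.55]. Speed limits (rad/s): [2.22, 2.22, 2.57, 3.14, 3.14, 3.14].

## Interface

Orientations are given as [roll, pitch, yaw] about the fixed x, y, z axes, in that order (R = Rz(yaw) Ry(pitch) Rx(roll)).
In Python, from cell import manip, camera, get_calibration gives the robot as it stands.
- The arm moves only by the tool arm_command, never from a script. Its argument "targets" is a list of rows, each an object of numbers: "hand": the opening, from -1 (shut) to 1 (fully open), so that 0 is half open; "x", "y", "z": the shift along the tool's x, y, z in m; "yaw": the turn about the tool's z in rad. In form: [{"hand": .., "x": .., "y": .., "z": .., "yaw": ..}, ...]. A call has 1 to 10 rows; each row shifts and turns the commanded pose from where the row before left it, along the tool's axes as they then stand; what a row does not reach is not made up. A row lasts 1/10 s, in which the tool goes at most 50 mm and 8.59 degrees, less where a joint would pass 70% of its speed; a pose out of reach is approached as far as the arm can. A call is refused whole if a number of a shift passes 0.05 or a number of a turn 0.15, either way. A call with a gripper value outside its range is refused whole. The fingers move at their own pace and stop on an object; "newtons" is the grip in N (left out, the last holds). Time passes only in rows, so rows that do not move let the fingers close. It gives the time, the measured TCP pose, the force, the opening and the grip force at its end, in the units of the state.
- manip.read_state(): the state, without advancing time (a new reading comes with each control period).
- camera(name): name is "scene" or "side" or "wrist"; returns the picture (400x640x3 uint8, red, green, blue); there is no depth.
- get_calibration(name): a dict with "K" (3x3 intrinsics, pixels), "cam_to_world" (4x4, takes a point from camera to world coordinates). Camera axes: x right, y up, looking along -z (the intrinsics and any distortion apply to the point x, -y, -z); pixel columns grow to the right and rows downward; lengths in mm; the calibration is good to about 2 mm. A picture is of the moment at which its call begins: read the wrist's pose just before it. get_calibration takes no time and is no camera call; for the wrist camera it gives the pose at the moment of the call.
- manip.sign_off(): hands the job in; it is judged then, once.
The state is a dict: "clock": time; "joints": joint angles; "qd": joint speeds; "effort": joint torques, N m; "eef_pos": TCP position; "eef_rot": TCP orientation; "wrist_force": force on the tool from outside, world axes, zero at the start; "moment": the same for the moment, N m; "finger_gap": finger opening in mm; "finger_force": force on a finger pad.
Only numpy, scipy, OpenCV 4.12 (cv2) and the standard library are available. Lean on these libraries where they do the work, as an engineer would, in place of code of your own. Each camera call takes 0.05 s, during which the arm holds its last target. There are 200 camera calls.

## Task

One of the three steel cups on the test plate holds a rubber plug that is much softer than the others. Take the hand tester from its stand and press its sprung pin gently and squarely into the plugs, foot down on the cup rim for about half a second, reading how far the pin sinks in; once you have gauged the soft one, put the tester back upright in its stand, then set the soft cup down gently and upright in the open tray. Leave the other two cups and everything else where they stand.

Things in the scene. Friction and masses are not known exactly. Their poses are not given: they have to be found in the camera images.
- tester: hand hardness tester, upright in its stand, 0.22 kg: grey body 30 x 30 mm square from 14 to 108 mm above the origin, black cap to 112 mm, round steel foot 36 mm diameter below. Grip two facing flats about 75 mm above the origin with 80 N or more. Origin: centre of the foot's flat underside; z up, x and y square to the flats. Its 7 mm steel pin stands out 10 mm below the foot's centre
- pin (a joint): tester's reading: m the sprung pin is pushed back; 0 out, 0.010 tip level with the foot; a white tab low on the x faces rises with it. Spring 1.8 N plus 0.6 N per mm. Foot on the rim, the pin sinks 10 mm minus the reading: about 2 mm in firm plugs (reading 0.008, 7 N), 8 mm in the soft one (0.002, 3 N). A few newtons more keep the foot down; over 22 N on a cup is too rough
- cup_a: steel cup, 46 mm diameter, 40 mm tall, 0.2 kg (varies 30 percent), loose on the plate; a black rubber plug, 24 mm diameter, fills the middle of its top, flush with the rigid flat rim. The three cups look the same; one plug is much softer, and only pressing tells which. Origin: centre of its underside, z up along its axis (top at 40 mm)
- cup_b: steel cup, 46 mm diameter, 40 mm tall, 0.2 kg (varies 30 percent), loose on the plate; a black rubber plug, 24 mm diameter, fills the middle of its top, flush with the rigid flat rim. The three cups look the same; one plug is much softer, and only pressing tells which. Origin: centre of its underside, z up along its axis (top at 40 mm)
- cup_c: steel cup, 46 mm diameter, 40 mm tall, 0.2 kg (varies 30 percent), loose on the plate; a black rubber plug, 24 mm diameter, fills the middle of its top, flush with the rigid flat rim. The three cups look the same; one plug is much softer, and only pressing tells which. Origin: centre of its underside, z up along its axis (top at 40 mm)
- plug_a (a joint): how far the rubber plug of cup_a is pressed below the rim, m (0 untouched, 0.010 the most). At rest the soft plug sags a tenth of a millimetre under its own weight, far less than this measurement's noise; the firm ones not at all
- plug_b (a joint): how far the rubber plug of cup_b is pressed below the rim, m (0 untouched, 0.010 the most). At rest the soft plug sags a tenth of a millimetre under its own weight, far less than this measurement's noise; the firm ones not at all
- plug_c (a joint): how far the rubber plug of cup_c is pressed below the rim, m (0 untouched, 0.010 the most). At rest the soft plug sags a tenth of a millimetre under its own weight, far less than this measurement's noise; the firm ones not at all
- plate: the bare aluminium test plate on which the cups stand in a row along its y axis, about 110 mm apart, up to 20 mm off the row's line; 120 (x) x 300 (y) mm, its top 16 mm above the table. It rides on stiff springs on a fixed foot: after the first few newtons it gives about 1 mm per 8 N, 3 mm at most. Origin: below its centre, on the table
- stand: tester's fixed white stand: base 80 x 80 mm, 14 mm thick, with a round collar up to 30 mm high, 58 mm outside, 43 mm inside. The tester's foot rests inside the collar on the base's top, 14 mm above the table; a 17 mm hole there clears the pin. Origin: centre of its underside, on the table, on the collar's axis
- tray: the open white square tray, fixed: 130 x 130 mm outside, walls 4 mm thick and 22 mm high, floor about 4 to 5 mm thick; origin at its underside's centre, on the table
- roller_dark: bystander: a blue-grey rubber roller standing on end, 42 mm diameter, 130 mm tall, origin at its underside's centre
- roller_pale: bystander: a pale roller standing on end, 42 mm diameter, 130 mm tall, origin at its underside's centre
- dish: bystander: a steel dish, 70 mm across, 30 mm tall, origin at its underside's centre
Things that resemble listed ones, but are neither listed nor needed, are in the scene too. There is more than one size of the stand; the one meant has the size given above.

How it is judged (in metres and radians):
On the way, in this order (a step that is already met when the one before it is completed fails the run):
1. the tester's pin is pressed into the soft plug, upright, foot down on the cup's rim (more than the pin's own 3 N), and held 0.3 s (((contact force between tester and cup_a above 4.5 N and horizontal distance between tester and cup_a below 0.01 m and z of tester in the frame of cup_a between 0.037 and 0.0425 m) or (contact force between tester and cup_b above 4.5 N and horizontal distance between tester and cup_b below 0.01 m and z of tester in the frame of cup_b between 0.037 and 0.0425 m) or (contact force between tester and cup_c above 4.5 N and horizontal distance between tester and cup_c below 0.01 m and z of tester in the frame of cup_c between 0.037 and 0.0425 m)) and value of joint pin between 0.0005 and 0.005 m and angle between tester's own z axis and vertical below 0.12 rad), for 0.3 s.
2. the tester is back, foot down and upright in its stand, and let go (horizontal distance between tester and stand below 0.006 m and z of tester in the frame of stand below 0.018 m and angle between tester's own z axis and vertical below 0.08 rad and contact force between the fingers and tester below 0.1 N), for 0.2 s.
3. the soft cup stands upright on the floor of the tray, let go (((x of cup_a in the frame of tray between -0.04 and 0.04 m and y of cup_a in the frame of tray between -0.04 and 0.04 m and z of cup_a in the frame of tray below 0.01 m and angle between cup_a's own z axis and vertical below 0.1 rad and contact force between the fingers and cup_a below 0.1 N and linear speed of cup_a below 0.02 m/s and value of joint plug_a above 4e-05 m) or (x of cup_b in the frame of tray between -0.04 and 0.04 m and y of cup_b in the frame of tray between -0.04 and 0.04 m and z of cup_b in the frame of tray below 0.01 m and angle between cup_b's own z axis and vertical below 0.1 rad and contact force between the fingers and cup_b below 0.1 N and linear speed of cup_b below 0.02 m/s and value of joint plug_b above 4e-05 m) or (x of cup_c in the frame of tray between -0.04 and 0.04 m and y of cup_c in the frame of tray between -0.04 and 0.04 m and z of cup_c in the frame of tray below 0.01 m and angle between cup_c's own z axis and vertical below 0.1 rad and contact force between the fingers and cup_c below 0.1 N and linear speed of cup_c below 0.02 m/s and value of joint plug_c above 4e-05 m))), for 0.2 s.
At the end, for the whole second after the job is handed in: soft cup upright (0.1 rad) and still on the tray floor, within 40 mm of the tray centre along each tray axis; tester let go, upright (0.08 rad), foot down in its stand, within 6 mm of its axis; firm cups upright within 20 mm of their starts; nothing else disturbed (all of step 2 and linear speed of tester below 0.02 m/s and ((x of cup_a in the frame of tray between -0.04 and 0.04 m and y of cup_a in the frame of tray between -0.04 and 0.04 m and z of cup_a in the frame of tray below 0.01 m and angle between each of cup_a, cup_b, cup_c's own z axis and vertical below 0.1 rad and contact force between the fingers and cup_a below 0.1 N and linear speed of cup_a below 0.02 m/s and value of joint plug_a above 4e-05 m and distance of each of cup_b, cup_c from where it was at the start of the episode below 0.02 m) or (x of cup_b in the frame of tray between -0.04 and 0.04 m and y of cup_b in the frame of tray between -0.04 and 0.04 m and z of cup_b in the frame of tray below 0.01 m and angle between each of cup_b, cup_a, cup_c's own z axis and vertical below 0.1 rad and contact force between the fingers and cup_b below 0.1 N and linear speed of cup_b below 0.02 m/s and value of joint plug_b above 4e-05 m and distance of each of cup_a, cup_c from where it was at the start of the episode below 0.02 m) or (x of cup_c in the frame of tray between -0.04 and 0.04 m and y of cup_c in the frame of tray between -0.04 and 0.04 m and z of cup_c in the frame of tray below 0.01 m and angle between each of cup_c, cup_a, cup_b's own z axis and vertical below 0.1 rad and contact force between the fingers and cup_c below 0.1 N and linear speed of cup_c below 0.02 m/s and value of joint plug_c above 4e-05 m and distance of each of cup_a, cup_b from where it was at the start of the episode below 0.02 m))); the robot touches nothing.
It fails at once if the tester presses on a cup with more than 22 N (contact force between tester and cup_a above 22 N or contact force between tester and cup_b above 22 N or contact force between tester and cup_c above 22 N).
It fails at once if more than one cup is moved over 30 mm (distance of each of cup_a, cup_b from where it was at the start of the episode above 0.03 m or distance of each of cup_a, cup_c from where it was at the start of the episode above 0.03 m or distance of each of cup_b, cup_c from where it was at the start of the episode above 0.03 m).
It fails at once if a cup is dropped (falls unheld at over 0.5 m/s, about 13 mm) ((contact force between the fingers and cup_a below 0.1 N and linear speed of cup_a above 0.5 m/s) or (contact force between the fingers and cup_b below 0.1 N and linear speed of cup_b above 0.5 m/s) or (contact force between the fingers and cup_c below 0.1 N and linear speed of cup_c above 0.5 m/s)).
It fails at once if a roller or the dish is pushed more than 20 mm (distance of any of roller_dark, roller_pale, dish from where it was at the start of the episode above 0.02 m).
It also fails if it takes over 72 s, if anything falls off the work surface, if the arm or the gripper's body presses on something with over 40 N, if the wrist force passes 120 N, or if a joint passes its speed limit or range.

## Working session

There is one attempt and no reset: what is moved stays moved. The work goes in short steps, Python scripts to look and compute and a tool call to move; the robot and the scene stay as the last step left them, time stands still between calls to the robot, and variables do not carry over. Pictures are saved under pics/ and viewed, at most 10 in all, crops included, and the job is handed in when it is done.

Besides the shell and the picture viewer there is one more tool, called after ">>>" as a command line: name --argument value ..., lists and objects as JSON in quotes. arm_command: Moves the arm, as the interface text tells. Its arguments: {"type":"object","properties":{"targets":{"type":"array"},"newtons":{"type":"number"}},"required":["targets"]}

```bash
mkdir -p pics; ls; python3 - <<'E'
from cell import manip, camera, get_calibration
import cv2,numpy as np
s=manip.read_state();print(s)
for n in("scene","side"):
    c=get_calibration(n);print(n,np.round(c["K"],1).tolist(),np.round(c["cam_to_world"],3).tolist(),[k for k in c])
    cv2.imwrite(f"pics/{n}0.png",camera(n)[:,:,::-1])
E
```

```text
pics
{'clock': 0.0, 'joints': array([ 1.18439062e+00,  3.00489746e-01,  1.52155236e+00,  2.07209380e-05,
        1.32065726e+00, -6.65872354e-02]), 'qd': array([-0.00117898,  0.00028949, -0.00109755,  0.00038246,  0.00072842,
       -0.00034469]), 'effort': array([ 1.37691859e-03, -5.31815851e+01, -3.52737737e+01,  7.08990684e-02,
        2.44575430e-02, -1.11275856e-04]), 'eef_pos': array([172.81732753, 521.89154671, 204.88823937]), 'eef_rot': array([-3.14048973e+00, -9.36641678e-05,  2.82176899e+00]), 'wrist_force': array([ 0.13500684,  0.25541816, -1.13768159]), 'moment': array([-0.00498637, -0.01278243, -0.01813016]), 'finger_force': 0.0, 'finger_gap': 93.98243087369269}
scene [[381.8, 0.0, 321.4], [0.0, 381.8, 195.8], [0.0, 0.0, 1.0]] [[0.048, -0.742, 0.669, 1273.723], [0.999, 0.032, -0.036, -25.797], [0.005, 0.67, 0.742, 904.26], [0.0, 0.0, 0.0, 1.0]] ['K', 'cam_to_world']
side [[385.8, 0.0, 316.4], [0.0, 385.8, 197.2], [0.0, 0.0, 1.0]] [[0.989, 0.077, -0.127, 374.038], [-0.149, 0.522, -0.84, -899.996], [0.002, 0.85, 0.527, 607.429], [0.0, 0.0, 0.0, 1.0]] ['K', 'cam_to_world']
```

View pics/scene0.png

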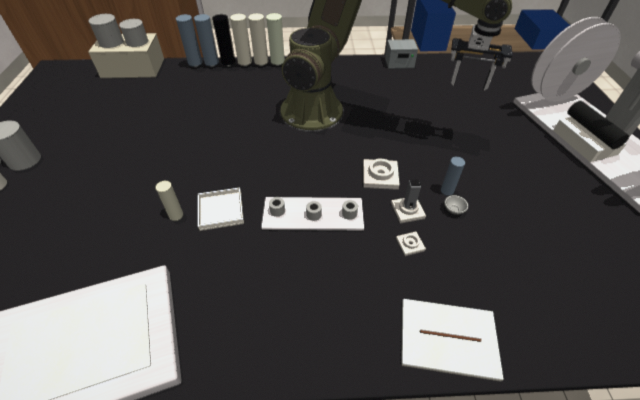

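View pics/side0.png

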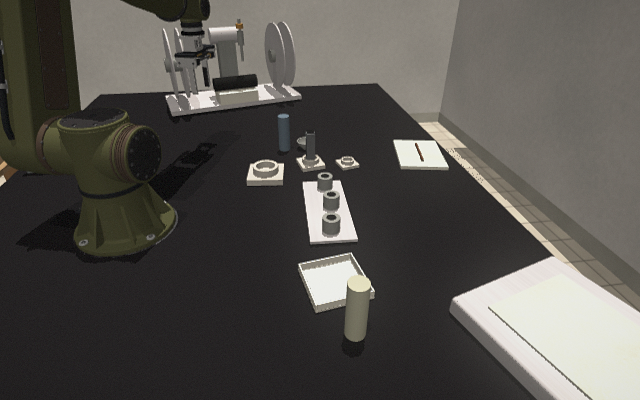

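The scene view shows the tester in the middle-sized stand at (410,207). A larger empty stand is at (381,172) and a smaller one at (411,243). The cups are at (277,206), (314,210) and (350,209), the tray at (220,208), the dark roller at (453,176) and the dish at (456,205).

```bash
cat > h.py <<'E'
from cell import manip, camera, get_calibration
import cv2,numpy as np
def cast(n,uv,z,c=None):
    c=c or get_calibration(n);K=c["K"];T=np.array(c["cam_to_world"])
    uv=np.atleast_2d(uv).astype(float)
    d=np.c_[(uv[:,0]-K[0][2])/K[0][0],-(uv[:,1]-K[1][2])/K[1][1],-np.ones(len(uv))]@T[:3,:3].T
    return T[:3,3]+d*((z-T[2,3])/d[:,2])[:,None]
def shot(n,name=None):
    c=get_calibration(n);im=camera(n)[:,:,::-1].copy()
    if name: cv2.imwrite(f"pics/{name}.png",im)
    return im,c
def blobs(m,amin=30):
    cs,_=cv2.findContours(m.astype(np.uint8),cv2.RETR_EXTERNAL,cv2.CHAIN_APPROX_NONE)
    return [c for c in cs if cv2.contourArea(c)>amin]
E
python3 - <<'E'
from h import *
import numpy as np
im=cv2.imread("pics/scene0.png");hsv=cv2.cvtColor(im,cv2.COLOR_BGR2HSV)
m=(hsv[...,2]>130);m[:150]=0;m[265:]=0
for c in blobs(m,60):
    r=cv2.minAreaRect(c);b=cv2.boxPoints(r)
    print("px",np.round(r[0]),np.round(r[1],1),"z0",np.round(cast("scene",b,10)[:,:2]).astype(int).tolist())
for n,p,z in[("a?",(277,201),56),("b?",(314,206),56),("c?",(350,205),56),("testercap",(414,182),126),("roller_d",(456,161),130),("dish",(456,199),30)]:
    print(n,np.round(cast("scene",p,z))[0])
for n,p,z in[("c1",(331,217),56),("c2",(331,195),56),("c3",(325,177),56),("testercap",(310,131),126),("roll",(284,116),130)]:
    print(n,np.round(cast("side",p,z))[0])
v=np.hstack([cv2.resize(im[150:260,360:480],None,fx=4,fy=4,interpolation=2)])
cv2.imwrite("pics/crop0.png",v)
E
```

```text
px [411. 242.] [23.7 20.6] z0 [[635, 225], [604, 285], [679, 299], [707, 241]]
px [408. 208.] [22.5 30.3] z0 [[493, 236], [475, 335], [565, 327], [581, 233]]
px [313. 213.] [101.1  31.6] z0 [[587, -163], [462, -169], [481, 149], [605, 133]]
px [456. 204.] [16. 22.] z0 [[486, 408], [489, 477], [554, 457], [551, 390]]
px [219. 208.] [36.1 46.6] z0 [[442, -387], [419, -244], [565, -215], [585, -347]]
px [163. 186.] [10. 14.] z0 [[379, -518], [381, -473], [426, -463], [424, -508]]
px [382. 172.] [27. 35.] z0 [[298, 173], [303, 295], [432, 271], [427, 157]]
px [458. 161.] [ 8. 12.] z0 [[306, 480], [308, 522], [348, 510], [346, 469]]
px [614. 170.] [41. 49.] z0 [[290, 982], [298, 1157], [491, 1037], [485, 879]]
a? [ 524. -117.   56.]
b? [548.  -8.  56.]
c? [549.  97.  56.]
testercap [531. 277. 126.]
roller_d [454. 419. 130.]
dish [517. 428.  30.]
c1 [ 529. -120.   56.]
c2 [548. -16.  56.]
c3 [549.  87.  56.]
testercap [531. 276. 126.]
roll [457. 418. 130.]
```

View pics/crop0.png

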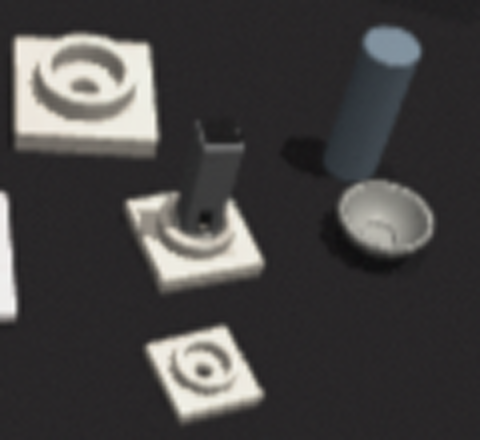

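The crop confirms the three stands. The one holding the tester at (410,207) has a base of about 80 mm and the foot is inside its collar. The others measure about 115 mm and 65 mm, so they are lookalikes. Next I'll work out the wrist camera offset and the approach.

```bash
cat >> h.py <<'E'
from scipy.spatial.transform import Rotation as Ro
def tool():
    s=manip.read_state();return np.array(s["eef_pos"]),Ro.from_euler("xyz",s["eef_rot"]).as_matrix(),s
def go(x,y,z,yaw=None):
    p,R,s=tool();d=R.T@(np.array([x,y,z])-p);ya=s["eef_rot"][2]
    print("t",s["clock"],"at",np.round(p,1),"yaw",round(ya,4),"shift mm",np.round(d,1),"toolyaw",None if yaw is None else round(-((yaw-ya+np.pi)%(2*np.pi)-np.pi),4))
E
python3 - <<'E'
from h import *
p,R,s=tool();c=get_calibration("wrist");T=np.array(c["cam_to_world"])
print("cam in tool",np.round(R.T@(T[:3,3]-p),1),"view dir tool",np.round(R.T@-T[:3,2],3),np.round(R.T@T[:3,:3],2).tolist(),np.round(c["K"],1).tolist())
go(531,276,205)
E
```

```text
cam in tool [  73.3   -0.4 -179.2] view dir tool [-0.254 -0.001  0.967] [[0.0, 0.97, 0.25], [1.0, -0.0, 0.0], [0.0, 0.25, -0.97]] [[317.6, 0.0, 320.9], [0.0, 317.6, 202.6], [0.0, 0.0, 1.0]]
t 0.1 at [172.8 521.9 204.9] yaw 2.8218 shift mm [-417.3 -120.8    0. ] toolyaw None
```

>>> arm_command --targets '[{"hand": 1,"x": -0.045,"y": -0.013},{"x": -0.045,"y": -0.013},{"x": -0.045,"y": -0.013},{"x": -0.045,"y": -0.013},{"x": -0.045,"y": -0.013},{"x": -0.045,"y": -0.013},{"x": -0.045,"y": -0.013},{"x": -0.045,"y": -0.013},{"x": -0.04,"y": -0.013},{"x": 0}]' --newtons 60

```text
schema error: expected keys hand, x, y, z, yaw
```

>>> arm_command --targets '[{"hand": 1,"x": -0.045,"y": -0.013,"z": 0,"yaw": 0},{"hand": 1,"x": -0.045,"y": -0.013,"z": 0,"yaw": 0},{"hand": 1,"x": -0.045,"y": -0.013,"z": 0,"yaw": 0},{"hand": 1,"x": -0.045,"y": -0.013,"z": 0,"yaw": 0},{"hand": 1,"x": -0.045,"y": -0.013,"z": 0,"yaw": 0},{"hand": 1,"x": -0.045,"y": -0.013,"z": 0,"yaw": 0},{"hand": 1,"x": -0.045,"y": -0.013,"z": 0,"yaw": 0},{"hand": 1,"x": -0.045,"y": -0.013,"z": 0,"yaw": 0},{"hand": 1,"x": -0.04,"y": -0.013,"z": 0,"yaw": 0},{"hand": 1,"x": 0,"y": 0,"z": 0,"yaw": 0}]' --newtons 60

```text
clock: 1.1
eef_pos: [518.7, 282.1, 204.5]
eef_rot: [-3.14, -0.0, 2.817]
wrist_force: [0.1, 0.2, -2.0]
finger_gap: 93.8
finger_force: 0.0
```

```bash
python3 - <<'E'
from h import *
p,R,s=tool();print(p,s["eef_rot"],np.round(s["joints"],3))
shot("wrist","w1")
E
```

```text
[518.69656739 282.09251504 204.52672229] [-3.14046607e+00 -3.22553681e-04  2.81746483e+00] [ 4.360e-01  3.920e-01  1.400e+00 -1.000e-03  1.351e+00 -8.100e-01]
```

View pics/w1.png

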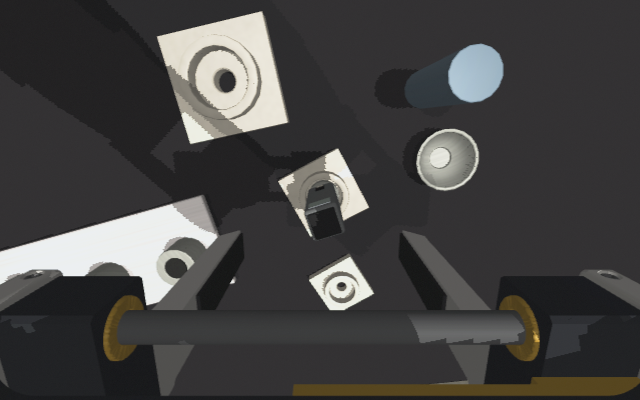

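The wrist view shows the tester cap top at about (324,223), tilted slightly. Its stand base is around (325,195), the large lookalike at (222,78) and the small one at (341,285).

```bash
python3 - <<'E'
from h import *
im=cv2.imread("pics/w1.png");c=get_calibration("wrist")
cr=im[140:250,270:380];g=cv2.cvtColor(cr,cv2.COLOR_BGR2GRAY)
for r in range(60,104,3): print(r+140,g[r,25:85:2].tolist())
cv2.imwrite("pics/w1c.png",cv2.resize(cr,None,fx=5,fy=5,interpolation=0))
E
```

```text
200 [129, 129, 120, 127, 127, 106, 55, 56, 56, 57, 57, 56, 69, 82, 83, 83, 82, 79, 57, 56, 55, 53, 120, 95, 204, 221, 223, 228, 229, 228]
203 [129, 130, 129, 127, 128, 108, 56, 63, 79, 83, 82, 82, 83, 82, 113, 118, 64, 64, 66, 70, 65, 52, 70, 112, 217, 222, 193, 230, 230, 228]
206 [128, 128, 130, 120, 125, 95, 56, 79, 82, 112, 121, 92, 66, 64, 70, 72, 72, 74, 75, 70, 71, 59, 60, 207, 220, 222, 221, 231, 229, 228]
209 [194, 181, 223, 223, 143, 64, 56, 69, 80, 98, 89, 72, 73, 74, 55, 35, 27, 27, 26, 27, 65, 67, 52, 195, 220, 224, 229, 229, 228, 227]
212 [53, 212, 225, 225, 209, 96, 114, 120, 127, 109, 66, 28, 27, 27, 26, 27, 27, 28, 27, 27, 43, 70, 58, 150, 222, 228, 229, 230, 229, 228]
215 [45, 45, 225, 224, 224, 76, 62, 38, 45, 48, 48, 29, 27, 27, 28, 27, 26, 27, 27, 28, 26, 64, 66, 59, 228, 227, 228, 229, 230, 118]
218 [45, 45, 119, 224, 225, 166, 56, 45, 46, 48, 48, 38, 28, 27, 27, 28, 29, 26, 26, 29, 28, 41, 71, 56, 206, 228, 129, 51, 46, 45]
221 [46, 46, 46, 112, 224, 226, 88, 49, 47, 47, 39, 29, 27, 27, 26, 27, 28, 27, 27, 27, 27, 27, 64, 65, 57, 45, 45, 45, 45, 44]
224 [45, 46,
[... 173 characters left out ...]
8, 26, 26, 26, 26, 26, 27, 27, 27, 26, 26, 64, 65, 46, 45, 46, 45, 45]
230 [50, 50, 50, 49, 52, 50, 219, 207, 68, 26, 27, 27, 29, 28, 28, 25, 27, 28, 27, 26, 27, 27, 26, 42, 70, 49, 46, 45, 45, 46]
233 [51, 50, 51, 51, 51, 51, 50, 221, 115, 50, 27, 27, 27, 28, 27, 27, 26, 27, 27, 27, 26, 31, 48, 57, 46, 45, 44, 45, 45, 45]
236 [50, 50, 50, 50, 50, 51, 51, 58, 135, 69, 27, 26, 27, 27, 26, 26, 27, 43, 63, 44, 46, 45, 45, 45, 45, 45, 45, 46, 46, 46]
239 [51, 50, 52, 50, 50, 50, 49, 51, 50, 84, 59, 36, 45, 62, 51, 52, 51, 51, 50, 51, 50, 48, 45, 45, 45, 46, 46, 44, 45, 45]
242 [50, 50, 51, 50, 51, 50, 51, 50, 50, 50, 51, 50, 51, 50, 50, 51, 50, 49, 51, 50, 50, 51, 47, 46, 45, 46, 45, 45, 45, 45]
```

View pics/w1c.png

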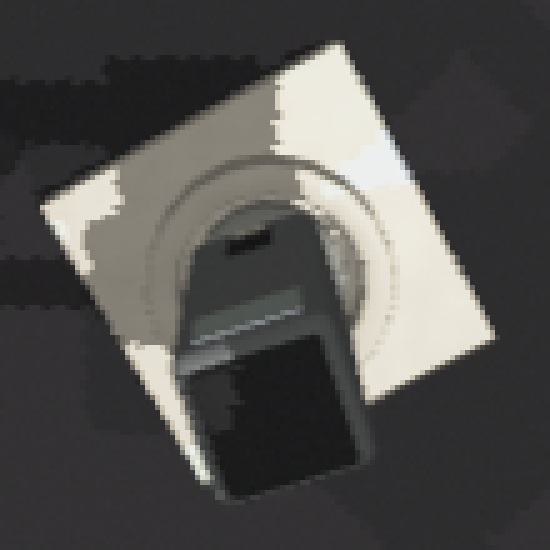

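```bash
python3 - <<'E'
from h import *
c=get_calibration("wrist")
f=lambda L,z:cast("wrist",np.array(L)/5+[270,140]-.5+0.0,z,c)
b=f([(42,208),(342,42),(494,338)],14);print(np.round(b,1),"centre",(b[0]+b[2])/2, [np.linalg.norm(b[i+1]-b[i]) for i in(0,1)])
for i in (0,1):
    d=b[i+1]-b[i];print("base edge deg",np.degrees(np.arctan2(d[1],d[0])))
t=f([(187,372),(322,335),(358,460),(225,492)],126);print(np.round(t,1),"cap",t.mean(0))
for i in range(4):
    d=t[(i+1)%4]-t[i];print("edge",np.linalg.norm(d),np.degrees(np.arctan2(d[1],d[0])))
go(*t.mean(0)[:2],204)
E
```

```text
[[498.3 235.3  14. ]
 [483.7 314.4  14. ]
 [562.6 327.8  14. ]] centre [530.47240656 281.56801002  14.        ] [np.float64(80.45892739366218), np.float64(80.11968036772005)]
base edge deg 100.48406882672758
base edge deg 9.643139263206814
[[517.2 270.4 126. ]
 [518.2 294.1 126. ]
 [541.3 293.2 126. ]
 [539.7 269.6 126. ]] cap [529.09988076 281.82135239 126.        ]
edge 23.714680263148754 87.54639082485704
edge 23.18560689563659 -2.3300023158102805
edge 23.63526507896442 -94.0024742097958
edge 22.547126240199518 177.89725053023778
t 1.15 at [517.  283.6 204.6] yaw 2.8187 shift mm [-12.    2.1   0.6] toolyaw None
```

The base edges come out at 80.5 and 80.1 mm, so this is the right stand. The tester is at about (529,282), turned about -2.7°.

>>> arm_command --targets '[{"hand": 1,"x": -0.012,"y": 0.002,"z": 0,"yaw": 0},{"hand": 1,"x": 0,"y": 0,"z": 0,"yaw": -0.138},{"hand": 1,"x": 0,"y": 0,"z": 0,"yaw": -0.138},{"hand": 1,"x": 0,"y": 0,"z": 0.034,"yaw": 0},{"hand": 1,"x": 0,"y": 0,"z": 0.034,"yaw": 0},{"hand": 1,"x": 0,"y": 0,"z": 0.034,"yaw": 0},{"hand": 1,"x": 0,"y": 0,"z": 0.032,"yaw": 0},{"hand": 1,"x": 0,"y": 0,"z": 0,"yaw": 0},{"hand": 1,"x": 0,"y": 0,"z": 0,"yaw": 0}]' --newtons 60

```text
clock: 2.05
eef_pos: [527.6, 284.1, 72.3]
eef_rot: [3.142, -0.0, 3.099]
wrist_force: [-0.7, -0.6, 0.3]
finger_gap: 94.1
finger_force: 0.0
```

```bash
python3 - <<'E'
from h import *
for i in range(5):
    c=get_calibration("wrist");p,R,s=tool();print(np.round(p,1),np.round(s["eef_rot"],4),np.round(s["wrist_force"],1))
    if i<4: im,c=shot("wrist","w2")
cv2.imwrite("pics/w2c.png",cv2.resize(im[120:400,200:440],None,fx=2,fy=2))
E
```

```text
[527.6 284.1  72.3] [ 3.1415e+00 -1.0000e-04  3.0986e+00] [-0.7 -0.6  0.3]
[528.2 284.2  73.2] [3.1407e+00 1.6000e-03 3.0985e+00] [-0.8 -0.4  0.2]
[528.5 284.2  73.6] [3.1403e+00 2.5000e-03 3.0983e+00] [1.  0.3 0.8]
[528.5 284.   73.5] [3.1402e+00 2.6000e-03 3.0981e+00] [ 1.  -0.7 -0.7]
[528.5 283.9  73.3] [3.1403e+00 2.4000e-03 3.0980e+00] [ 0.2  0.1 -0.6]
```

View pics/w2c.png

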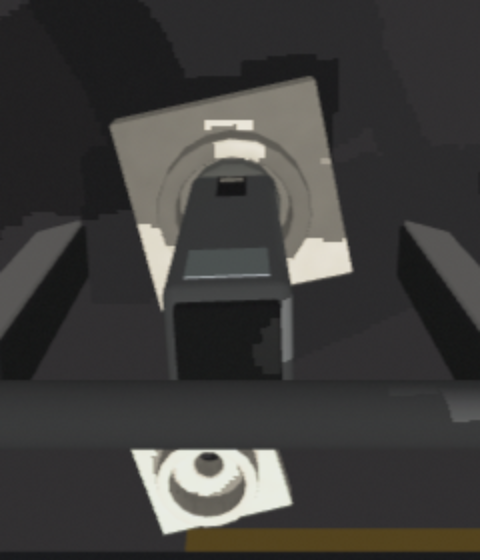

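The tester sits squarely between the fingers, about 3 mm toward -y. The body is centred near 229 in the crop and the fingers near 242. I'll correct that and close.

>>> arm_command --targets '[{"hand": 1,"x": 0,"y": -0.0025,"z": 0.003,"yaw": 0},{"hand": 1,"x": 0,"y": 0,"z": 0,"yaw": 0},{"hand": -1,"x": 0,"y": 0,"z": 0,"yaw": 0},{"hand": -1,"x": 0,"y": 0,"z": 0,"yaw": 0},{"hand": -1,"x": 0,"y": 0,"z": 0,"yaw": 0},{"hand": -1,"x": 0,"y": 0,"z": 0,"yaw": 0},{"hand": -1,"x": 0,"y": 0,"z": 0,"yaw": 0},{"hand": -1,"x": 0,"y": 0,"z": 0,"yaw": 0},{"hand": -1,"x": 0,"y": 0,"z": 0,"yaw": 0}]' --newtons 60

```text
clock: 3.15
eef_pos: [527.7, 280.9, 68.4]
eef_rot: [-3.142, -0.0, 3.098]
wrist_force: [0.6, 0.2, 0.4]
finger_gap: 41.1
finger_force: 0.0
```

>>> arm_command --targets '[{"hand": -1,"x": 0,"y": 0,"z": 0,"yaw": 0},{"hand": -1,"x": 0,"y": 0,"z": 0,"yaw": 0},{"hand": -1,"x": 0,"y": 0,"z": 0,"yaw": 0},{"hand": -1,"x": 0,"y": 0,"z": 0,"yaw": 0},{"hand": -1,"x": 0,"y": 0,"z": 0,"yaw": 0}]' --newtons 80

```text
clock: 3.65
eef_pos: [527.7, 280.9, 68.4]
eef_rot: [-3.142, -0.0, 3.098]
wrist_force: [0.6, 0.4, 0.4]
finger_gap: 29.7
finger_force: 59.5
```

>>> arm_command --targets '[{"hand": -1,"x": 0,"y": 0,"z": -0.02,"yaw": 0},{"hand": -1,"x": 0,"y": 0,"z": -0.03,"yaw": 0},{"hand": -1,"x": 0,"y": 0,"z": -0.03,"yaw": 0},{"hand": -1,"x": 0,"y": 0,"z": 0,"yaw": 0},{"hand": -1,"x": 0,"y": 0,"z": 0,"yaw": 0}]'

```text
clock: 4.15
eef_pos: [527.6, 280.8, 148.0]
eef_rot: [-3.142, -0.0, 3.098]
wrist_force: [-0.3, -0.6, -2.2]
finger_gap: 29.9
finger_force: 59.5
```

```bash
python3 - <<'E'
from h import *
p,R,s=tool();print(np.round(p,1),np.round(s["eef_rot"],4),np.round(s["wrist_force"],1),s["finger_gap"],s["finger_force"])
for n,cs in(("scene",[(277,201),(314,206),(350,205)]),("side",[(331,217),(331,195),(325,177)])):
    im=cv2.imread(f"pics/{n}0.png");g=cv2.cvtColor(im,cv2.COLOR_BGR2GRAY)
    cal=get_calibration(n)
    for u,v in cs:
        w=g[v-9:v+9,u-12:u+12];w=cv2.resize(w,None,fx=4,fy=4,interpolation=2)
        best=None
        for c in blobs(w<70,60):
            m=cv2.moments(c);ctr=np.array([m["m10"],m["m01"]])/m["m00"]
            d=np.hypot(*(ctr-[48,36]))
            if best is None or d<best[0]: best=(d,ctr,m["m00"]/16)
        px=(best[1]+.5)/4-.5+[u-12,v-9] if best else None
        print(n,px,best and best[2],np.round(cast(n,px,56,cal),1) if best else None)
v=[]
for n,(x0,y0,x1,y1) in(("scene",(260,190,370,235)),("side",(300,165,360,245))):
    im=cv2.imread(f"pics/{n}0.png")[y0:y1,x0:x1];v.append(cv2.copyMakeBorder(cv2.resize(im,None,fx=5,fy=5,interpolation=0),0,400-5*(y1-y0),0,0,cv2.BORDER_CONSTANT) if 5*(y1-y0)<=400 else None)
cv2.imwrite("pics/cups0.png",cv2.resize(np.hstack(v),(790,371)))
E
```

```text
[527.6 280.8 148. ] [-3.1415e+00 -1.0000e-04  3.0978e+00] [-0.3 -0.6 -2.2] 29.86938582024947 59.45479989051819
scene [276.0797236  202.33725248] 25.25 [[ 529.4 -119.5   56. ]]
scene [313.45182292 206.43760016] 26.0 [[550.1 -10.1  56. ]]
scene [349.82388889 205.35762626] 25.78125 [[550.6  96.4  56. ]]
side [330.89320221 216.87120428] 30.1875 [[ 529.2 -119.1   56. ]]
side [330.89415844 193.78684767] 22.15625 [[549.3  -9.5  56. ]]
side [324.51037549 175.3527668 ] 15.8125 [[549.5  97.4  56. ]]
```

Both views agree on the cups: (529,-119), (550,-10) and (550,97). The grip is firm and the wrist carries 2.2 N. Moving to the nearest cup.

>>> arm_command --targets '[{"hand": -1,"x": -0.007,"y": -0.0455,"z": 0,"yaw": 0},{"hand": -1,"x": -0.007,"y": -0.0455,"z": 0,"yaw": 0},{"hand": -1,"x": -0.007,"y": -0.0455,"z": 0,"yaw": 0},{"hand": -1,"x": -0.008,"y": -0.0455,"z": 0,"yaw": 0},{"hand": -1,"x": 0,"y": 0,"z": 0.012,"yaw": 0},{"hand": -1,"x": 0,"y": 0,"z": 0.01,"yaw": 0},{"hand": -1,"x": 0,"y": 0,"z": 0,"yaw": 0},{"hand": -1,"x": 0,"y": 0,"z": 0,"yaw": 0},{"hand": -1,"x": 0,"y": 0,"z": 0,"yaw": 0},{"hand": -1,"x": 0,"y": 0,"z": 0,"yaw": 0}]'

```text
clock: 5.15
eef_pos: [548.8, 98.5, 126.8]
eef_rot: [3.141, 0.001, 3.099]
wrist_force: [0.1, -0.1, -2.3]
finger_gap: 29.9
finger_force: 59.5
```

```bash
python3 - <<'E'
from h import *
a,_=shot("scene","s1");b,_=shot("side","d1");p,R,s=tool();print(np.round(p,1),s["eef_rot"],np.round(s["wrist_force"],1))
A=cv2.resize(a[140:230,300:420],None,fx=3.3,fy=3.3,interpolation=2);B=cv2.resize(b[110:200,270:390],None,fx=3.3,fy=3.3,interpolation=2)
cv2.imwrite("pics/sd1.png",np.hstack([A,B]))
E
```

```text
[548.8  98.2 126.7] [3.14152289e+00 5.19022979e-04 3.09837389e+00] [-0.1  0.2 -1.3]
```

View pics/sd1.png

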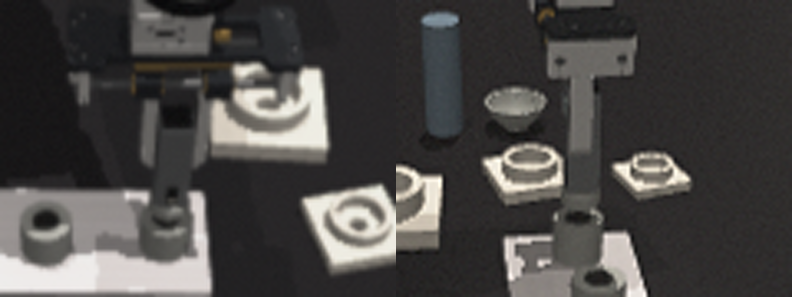

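The pin is centred above the right-hand cup in both views. Pressing down in small steps.

>>> arm_command --targets '[{"hand": -1,"x": 0,"y": 0,"z": 0.005,"yaw": 0},{"hand": -1,"x": 0,"y": 0,"z": 0.004,"yaw": 0},{"hand": -1,"x": 0,"y": 0,"z": 0.003,"yaw": 0},{"hand": -1,"x": 0,"y": 0,"z": 0,"yaw": 0},{"hand": -1,"x": 0,"y": 0,"z": 0,"yaw": 0}]'

```text
clock: 5.75
eef_pos: [548.8, 97.8, 114.5]
eef_rot: [3.142, 0.0, 3.098]
wrist_force: [-0.4, -0.0, -0.3]
finger_gap: 29.7
finger_force: 59.5
```

>>> arm_command --targets '[{"hand": -1,"x": 0,"y": 0,"z": 0.002,"yaw": 0},{"hand": -1,"x": 0,"y": 0,"z": 0,"yaw": 0},{"hand": -1,"x": 0,"y": 0,"z": 0,"yaw": 0}]'

```text
clock: 6.05
eef_pos: [548.8, 97.8, 112.5]
eef_rot: [3.142, 0.0, 3.098]
wrist_force: [-0.5, -0.1, 0.8]
finger_gap: 29.6
finger_force: 59.5
```

>>> arm_command --targets '[{"hand": -1,"x": 0,"y": 0,"z": 0.0015,"yaw": 0},{"hand": -1,"x": 0,"y": 0,"z": 0,"yaw": 0},{"hand": -1,"x": 0,"y": 0,"z": 0,"yaw": 0}]'

```text
clock: 6.35
eef_pos: [548.8, 97.8, 111.0]
eef_rot: [3.142, 0.0, 3.098]
wrist_force: [0.5, 0.9, -0.4]
finger_gap: 30.1
finger_force: 59.5
```

The net force is only about 2.5 N near full depth, where a firm plug would give about 6.5 N. This looks like the soft one. Continuing until the foot bears on the rim.

>>> arm_command --targets '[{"hand": -1,"x": 0,"y": 0,"z": 0.0007,"yaw": 0},{"hand": -1,"x": 0,"y": 0,"z": 0,"yaw": 0}]'

```text
clock: 6.55
eef_pos: [548.8, 97.8, 110.2]
eef_rot: [-3.142, 0.0, 3.098]
wrist_force: [0.2, 0.5, 1.4]
finger_gap: 29.8
finger_force: 59.5
```

>>> arm_command --targets '[{"hand": -1,"x": 0,"y": 0,"z": 0.0005,"yaw": 0},{"hand": -1,"x": 0,"y": 0,"z": 0,"yaw": 0}]'

```text
clock: 6.75
eef_pos: [548.8, 97.8, 109.9]
eef_rot: [3.142, 0.0, 3.098]
wrist_force: [-0.0, 0.3, 2.8]
finger_gap: 29.5
finger_force: 59.5
```

>>> arm_command --targets '[{"hand": -1,"x": 0,"y": 0,"z": 0.0004,"yaw": 0},{"hand": -1,"x": 0,"y": 0,"z": 0,"yaw": 0}]'

```text
clock: 6.95
eef_pos: [548.9, 97.8, 109.6]
eef_rot: [3.142, 0.0, 3.098]
wrist_force: [-0.8, 1.1, 5.8]
finger_gap: 29.8
finger_force: 59.5
```

>>> arm_command --targets '[{"hand": -1,"x": 0,"y": 0,"z": 0.0004,"yaw": 0},{"hand": -1,"x": 0,"y": 0,"z": 0,"yaw": 0},{"hand": -1,"x": 0,"y": 0,"z": 0,"yaw": 0},{"hand": -1,"x": 0,"y": 0,"z": 0,"yaw": 0},{"hand": -1,"x": 0,"y": 0,"z": 0,"yaw": 0},{"hand": -1,"x": 0,"y": 0,"z": 0,"yaw": 0}]'

```text
clock: 7.55
eef_pos: [548.9, 97.8, 109.4]
eef_rot: [3.142, 0.0, 3.098]
wrist_force: [-1.9, 0.5, 6.3]
finger_gap: 29.7
finger_force: 59.5
```

```bash
python3 - <<'E'
from h import *
w,_=shot("wrist","w3");a,_=shot("scene","s2");p,R,s=tool();print(np.round(p,1),np.round(s["wrist_force"],1),s["clock"])
A=cv2.resize(w[130:260,255:385],None,fx=3.5,fy=3.5,interpolation=2);B=cv2.resize(a[175:225,325:370],None,fx=7,fy=9.1,interpolation=2)
cv2.imwrite("pics/ws3.png",np.hstack([A,B]))
E
```

```text
[548.9  97.8 109.4] [-2.4 -0.1  6.8] 7.65
```

View pics/ws3.png

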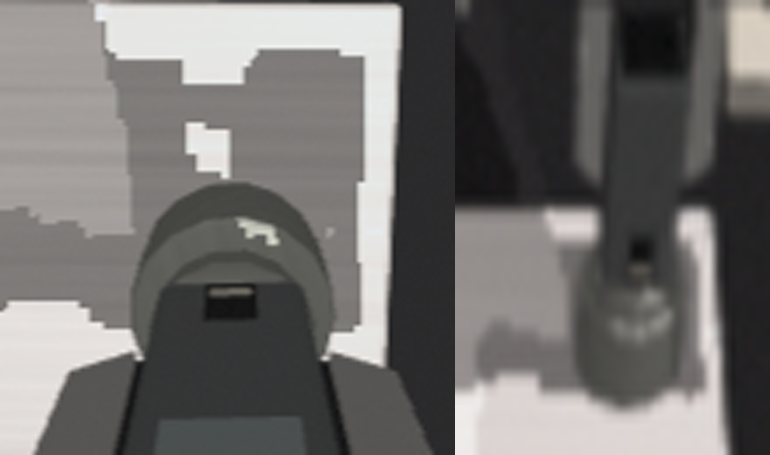

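The white tab shows only as a thin strip at the slot bottom, at (232,290) in the crop, and the foot is concentric on the rim. The net force is about 8.5 N, most of it arriving in the last 0.5 mm. That gauges the right-hand cup at (550,97) as soft. Returning the tester by reversing the moves.

>>> arm_command --targets '[{"hand": -1,"x": 0,"y": 0,"z": -0.005,"yaw": 0},{"hand": -1,"x": 0,"y": 0,"z": -0.0145,"yaw": 0},{"hand": -1,"x": 0,"y": 0,"z": -0.02,"yaw": 0},{"hand": -1,"x": 0.007,"y": 0.0455,"z": 0,"yaw": 0},{"hand": -1,"x": 0.007,"y": 0.0455,"z": 0,"yaw": 0},{"hand": -1,"x": 0.007,"y": 0.0455,"z": 0,"yaw": 0},{"hand": -1,"x": 0.008,"y": 0.0455,"z": 0,"yaw": 0},{"hand": -1,"x": 0,"y": 0,"z": 0,"yaw": 0},{"hand": -1,"x": 0,"y": 0,"z": 0,"yaw": 0},{"hand": -1,"x": 0,"y": 0,"z": 0,"yaw": 0}]'

```text
clock: 8.65
eef_pos: [527.9, 280.1, 148.7]
eef_rot: [-3.141, -0.0, 3.097]
wrist_force: [0.3, -0.6, -1.8]
finger_gap: 29.7
finger_force: 59.5
```

```bash
python3 - <<'E'
from h import *
for i in range(3):
    p,R,s=tool();print(np.round(p,2),np.round(s["eef_rot"],4),np.round(s["wrist_force"],1));camera("wrist")
go(527.7,280.9,148,3.098)
E
```

```text
[527.91 280.07 148.71] [-3.1413e+00 -1.0000e-04  3.0971e+00] [ 0.3 -0.6 -1.8]
[528.02 279.87 148.7 ] [-3.1414e+00 -1.0000e-04  3.0966e+00] [-0.2 -0.3 -2.1]
[528.08 279.82 148.71] [-3.1415  0.      3.0963] [ 0.3 -0.7 -1.8]
t 8.8 at [528.1 279.8 148.7] yaw 3.0963 shift mm [0.5 1.  0.7] toolyaw -0.0017
```

>>> arm_command --targets '[{"hand": -1,"x": 0,"y": 0.001,"z": 0.03,"yaw": 0},{"hand": -1,"x": 0,"y": 0,"z": 0.03,"yaw": 0},{"hand": -1,"x": 0,"y": 0,"z": 0.005,"yaw": 0},{"hand": -1,"x": 0,"y": 0,"z": 0.004,"yaw": 0},{"hand": -1,"x": 0,"y": 0,"z": 0,"yaw": 0},{"hand": -1,"x": 0,"y": 0,"z": 0,"yaw": 0}]'

```text
clock: 9.4
eef_pos: [528.4, 282.1, 80.9]
eef_rot: [3.141, 0.002, 3.098]
wrist_force: [0.9, -0.2, -1.7]
finger_gap: 29.8
finger_force: 59.5
```

>>> arm_command --targets '[{"hand": -1,"x": 0,"y": 0,"z": 0.005,"yaw": 0},{"hand": -1,"x": 0,"y": 0,"z": 0.0045,"yaw": 0},{"hand": -1,"x": 0,"y": 0,"z": 0,"yaw": 0},{"hand": -1,"x": 0,"y": 0,"z": 0,"yaw": 0}]'

```text
clock: 9.8
eef_pos: [527.8, 281.9, 69.9]
eef_rot: [-3.141, -0.0, 3.098]
wrist_force: [0.2, 0.3, -2.5]
finger_gap: 30.2
finger_force: 59.5
```

>>> arm_command --targets '[{"hand": -1,"x": 0,"y": 0,"z": 0.001,"yaw": 0},{"hand": -1,"x": 0,"y": 0,"z": 0,"yaw": 0},{"hand": -1,"x": 0,"y": 0,"z": 0,"yaw": 0}]'

```text
clock: 10.1
eef_pos: [527.8, 281.9, 69.0]
eef_rot: [-3.142, -0.0, 3.098]
wrist_force: [-0.0, -0.8, -2.2]
finger_gap: 30.0
finger_force: 59.5
```

>>> arm_command --targets '[{"hand": -1,"x": 0,"y": 0,"z": 0.0005,"yaw": 0},{"hand": -1,"x": 0,"y": 0,"z": 0,"yaw": 0},{"hand": -1,"x": 0,"y": 0,"z": 0,"yaw": 0}]'

```text
clock: 10.4
eef_pos: [527.8, 281.9, 68.4]
eef_rot: [-3.142, -0.0, 3.098]
wrist_force: [-0.3, -0.4, -2.1]
finger_gap: 30.0
finger_force: 59.5
```

>>> arm_command --targets '[{"hand": -1,"x": 0,"y": 0,"z": 0.0005,"yaw": 0},{"hand": -1,"x": 0,"y": 0,"z": 0,"yaw": 0},{"hand": -1,"x": 0,"y": 0,"z": 0,"yaw": 0}]'

```text
clock: 10.7
eef_pos: [527.9, 281.9, 68.4]
eef_rot: [3.142, 0.0, 3.098]
wrist_force: [-4.1, -2.1, 5.6]
finger_gap: 29.9
finger_force: 59.5
```

>>> arm_command --targets '[{"hand": -1,"x": 0,"y": 0,"z": 0.0005,"yaw": 0},{"hand": -1,"x": 0,"y": 0,"z": 0,"yaw": 0},{"hand": -1,"x": 0,"y": 0,"z": 0,"yaw": 0}]'

```text
clock: 11.0
eef_pos: [527.9, 281.9, 68.4]
eef_rot: [3.141, 0.001, 3.098]
wrist_force: [-6.4, -2.7, 11.6]
finger_gap: 29.9
finger_force: 59.5
```

The foot is down at the same TCP height as at pickup (68.4). Backing off slightly, releasing and lifting.

>>> arm_command --targets '[{"hand": -1,"x": 0,"y": 0,"z": -0.0008,"yaw": 0},{"hand": -1,"x": 0,"y": 0,"z": 0,"yaw": 0},{"hand": 1,"x": 0,"y": 0,"z": 0,"yaw": 0},{"hand": 1,"x": 0,"y": 0,"z": 0,"yaw": 0},{"hand": 1,"x": 0,"y": 0,"z": 0,"yaw": 0},{"hand": 1,"x": 0,"y": 0,"z": 0,"yaw": 0},{"hand": 1,"x": 0,"y": 0,"z": 0,"yaw": 0},{"hand": 1,"x": 0,"y": 0,"z": 0,"yaw": 0}]'

```text
clock: 11.8
eef_pos: [527.8, 281.9, 68.2]
eef_rot: [3.142, -0.0, 3.098]
wrist_force: [-0.4, 0.3, -0.5]
finger_gap: 74.3
finger_force: 0.0
```

>>> arm_command --targets '[{"hand": 1,"x": 0,"y": 0,"z": -0.02,"yaw": 0},{"hand": 1,"x": 0,"y": 0,"z": -0.03,"yaw": 0},{"hand": 1,"x": 0,"y": 0,"z": -0.04,"yaw": 0},{"hand": 1,"x": 0,"y": 0,"z": -0.04,"yaw": 0},{"hand": 1,"x": 0,"y": 0,"z": 0,"yaw": 0},{"hand": 1,"x": 0,"y": 0,"z": 0,"yaw": 0}]'

```text
clock: 12.4
eef_pos: [527.9, 282.0, 198.7]
eef_rot: [3.141, 0.001, 3.098]
wrist_force: [0.5, -0.2, -0.6]
finger_gap: 93.9
finger_force: 0.0
```

```bash
python3 - <<'E'
from h import *
w,c=shot("wrist","w4");p,R,s=tool();print(np.round(p,1),np.round(s["eef_rot"],4),s["finger_gap"])
import pickle;pickle.dump(c,open("c4.pkl","wb"))
cv2.imwrite("pics/w4c.png",cv2.resize(w[130:260,255:385],None,fx=4.5,fy=4.5,interpolation=0))
im=cv2.imread("pics/scene0.png");hsv=cv2.cvtColor(im,cv2.COLOR_BGR2HSV)
for n in("scene","side"):
    im=cv2.imread(f"pics/{n}0.png");g=cv2.cvtColor(im,cv2.COLOR_BGR2GRAY)
    m=(g>95)
    for ct in blobs(m,300):
        (x,y),_,_=r=cv2.minAreaRect(ct)
        if (n=="scene" and abs(x-220)<10 and abs(y-208)<10) or (n=="side" and abs(x-336)<15 and abs(y-282)<15):
            h=cv2.approxPolyDP(cv2.convexHull(ct),4,True)[:,0];q=cast(n,h,22);print(n,h.tolist(),np.round(q).tolist())
E
```

```text
[527.5 281.8 197.5] [-3.1412e+00 -8.0000e-04  3.0978e+00] 93.9653399656438
scene [[239, 187], [243, 222], [200, 230], [198, 193]] [[430.0, -243.0, 22.0], [572.0, -218.0, 22.0], [596.0, -338.0, 22.0], [450.0, -368.0, 22.0]]
side [[298, 263], [351, 252], [374, 290], [361, 339], [349, 339], [315, 311]] [[432.0, -240.0, 22.0], [559.0, -220.0, 22.0], [579.0, -346.0, 22.0], [523.0, -460.0, 22.0], [501.0, -457.0, 22.0], [450.0, -383.0, 22.0]]
```

View pics/w4c.png

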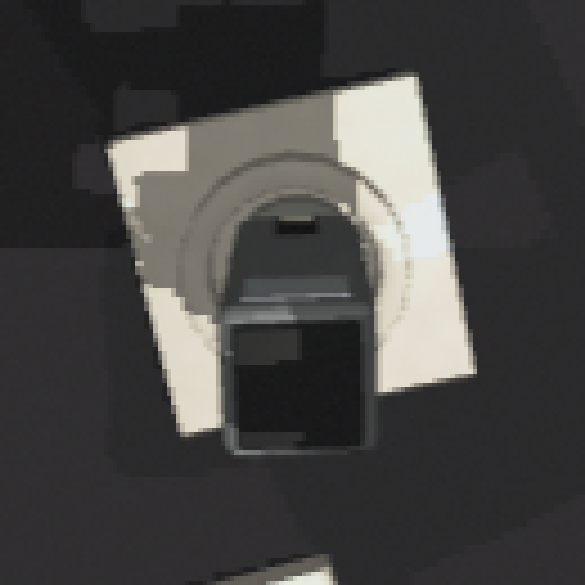

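The tester is upright in its collar and released, with its cap at (300,380) in the crop. The tray centre is at about (506,-293). Moving to the soft cup and working out the pale roller's position.

>>> arm_command --targets '[{"hand": 1,"x": -0.0076,"y": -0.046,"z": 0,"yaw": 0},{"hand": 1,"x": -0.0076,"y": -0.046,"z": 0,"yaw": 0},{"hand": 1,"x": -0.0076,"y": -0.046,"z": 0,"yaw": 0},{"hand": 1,"x": -0.0076,"y": -0.046,"z": 0,"yaw": 0},{"hand": 1,"x": 0,"y": 0,"z": 0.04,"yaw": 0},{"hand": 1,"x": 0,"y": 0,"z": 0.04,"yaw": 0},{"hand": 1,"x": 0,"y": 0,"z": 0.03,"yaw": 0},{"hand": 1,"x": 0,"y": 0,"z": 0,"yaw": 0},{"hand": 1,"x": 0,"y": 0,"z": 0,"yaw": 0},{"hand": 1,"x": 0,"y": 0,"z": 0,"yaw": 0}]' --newtons 30

```text
clock: 13.45
eef_pos: [550.8, 97.0, 89.8]
eef_rot: [3.141, 0.002, 3.098]
wrist_force: [0.2, -0.5, -0.0]
finger_gap: 93.5
finger_force: 0.0
```

```bash
python3 - <<'E'
from h import *
for n,w in(("scene",(150,172,180,200)),("side",(340,372,270,296))):
    im=cv2.imread(f"pics/{n}0.png");g=cv2.cvtColor(im,cv2.COLOR_BGR2GRAY);x0,x1,y0,y1=w
    m=np.zeros_like(g);m[y0:y1,x0:x1]=g[y0:y1,x0:x1]>g[y0:y1,x0:x1].max()-45
    for ct in blobs(m,20):
        M=cv2.moments(ct);u=(M["m10"]/M["m00"],M["m01"]/M["m00"]);print(n,u,M["m00"],cast(n,u,130)[0].round())
go(550,97,26)
E
```

```text
scene (163.075, 185.615) 100.0 [ 519. -428.  130.]
side (352.8210382513661, 281.33367486338796) 488.0 [ 511. -423.  130.]
t 13.45 at [550.8  97.   89.8] yaw 3.098 shift mm [ 0.9 -0.  63.8] toolyaw None
```

>>> arm_command --targets '[{"hand": 1,"x": 0.001,"y": 0,"z": 0.03,"yaw": 0},{"hand": 1,"x": 0,"y": 0,"z": 0.02,"yaw": 0},{"hand": 1,"x": 0,"y": 0,"z": 0.013,"yaw": 0},{"hand": 1,"x": 0,"y": 0,"z": 0,"yaw": 0},{"hand": -1,"x": 0,"y": 0,"z": 0,"yaw": 0},{"hand": -1,"x": 0,"y": 0,"z": 0,"yaw": 0},{"hand": -1,"x": 0,"y": 0,"z": 0,"yaw": 0},{"hand": -1,"x": 0,"y": 0,"z": 0,"yaw": 0},{"hand": -1,"x": 0,"y": 0,"z": 0,"yaw": 0},{"hand": -1,"x": 0,"y": 0,"z": 0,"yaw": 0}]' --newtons 30

```text
clock: 14.45
eef_pos: [549.2, 96.8, 25.4]
eef_rot: [3.142, 0.0, 3.098]
wrist_force: [0.0, 0.3, 0.1]
finger_gap: 49.4
finger_force: 0.0
```

>>> arm_command --targets '[{"hand": -1,"x": 0,"y": 0,"z": 0,"yaw": 0},{"hand": -1,"x": 0,"y": 0,"z": 0,"yaw": 0},{"hand": -1,"x": 0,"y": 0,"z": 0,"yaw": 0}]'

```text
clock: 14.75
eef_pos: [549.2, 96.9, 25.3]
eef_rot: [3.142, 0.0, 3.098]
wrist_force: [-0.2, 0.5, 2.3]
finger_gap: 46.0
finger_force: 30.0
```

>>> arm_command --targets '[{"hand": -1,"x": 0,"y": 0,"z": -0.015,"yaw": 0},{"hand": -1,"x": 0,"y": 0,"z": -0.03,"yaw": 0},{"hand": -1,"x": 0,"y": 0,"z": -0.035,"yaw": 0},{"hand": -1,"x": 0,"y": 0,"z": -0.03,"yaw": 0},{"hand": -1,"x": 0,"y": 0,"z": 0,"yaw": 0}]'

```text
clock: 15.25
eef_pos: [550.8, 97.0, 140.2]
eef_rot: [3.141, 0.007, 3.098]
wrist_force: [0.3, 0.6, -3.1]
finger_gap: 46.0
finger_force: 30.0
```

>>> arm_command --targets '[{"hand": -1,"x": 0.0025,"y": -0.0385,"z": 0,"yaw": 0},{"hand": -1,"x": 0.0025,"y": -0.0385,"z": 0,"yaw": 0},{"hand": -1,"x": 0.0025,"y": -0.0385,"z": 0,"yaw": 0},{"hand": -1,"x": 0.0025,"y": -0.0385,"z": 0,"yaw": 0},{"hand": -1,"x": 0.0025,"y": -0.0385,"z": 0,"yaw": 0},{"hand": -1,"x": 0.0025,"y": -0.0385,"z": 0,"yaw": 0},{"hand": -1,"x": 0.0025,"y": -0.0385,"z": 0,"yaw": 0},{"hand": -1,"x": 0.0025,"y": -0.0385,"z": 0,"yaw": 0},{"hand": -1,"x": 0.0025,"y": -0.0385,"z": 0,"yaw": 0},{"hand": -1,"x": 0.0025,"y": -0.0385,"z": 0,"yaw": 0}]'

```text
clock: 16.25
eef_pos: [506.4, -288.1, 134.6]
eef_rot: [3.141, -0.001, 3.098]
wrist_force: [0.6, 0.6, -2.1]
finger_gap: 45.7
finger_force: 30.0
```

>>> arm_command --targets '[{"hand": -1,"x": 0,"y": 0,"z": 0.03,"yaw": 0},{"hand": -1,"x": 0,"y": 0,"z": 0.03,"yaw": 0},{"hand": -1,"x": 0,"y": 0,"z": 0,"yaw": 0},{"hand": -1,"x": 0,"y": 0,"z": 0,"yaw": 0},{"hand": -1,"x": 0,"y": 0,"z": 0,"yaw": 0}]'

```text
clock: 16.75
eef_pos: [507.9, -286.9, 76.9]
eef_rot: [-3.141, 0.002, 3.098]
wrist_force: [0.2, 0.1, -2.7]
finger_gap: 46.0
finger_force: 30.0
```

```bash
python3 - <<'E'
from h import *
a,_=shot("scene");b,_=shot("side");p,R,s=tool();print(s["clock"],np.round(p,1),np.round(s["wrist_force"],1),s["finger_gap"])
A=cv2.resize(a[120:260,130:270],None,fx=2.8,fy=2.8,interpolation=2);B=cv2.resize(b[200:340,270:410],None,fx=2.8,fy=2.8,interpolation=2)
cv2.imwrite("pics/t1.png",np.hstack([A,B]))
E
```

```text
16.85 [ 507.9 -286.9   76.8] [ 0.3  0.6 -2.2] 46.106438144504274
```

View pics/t1.png

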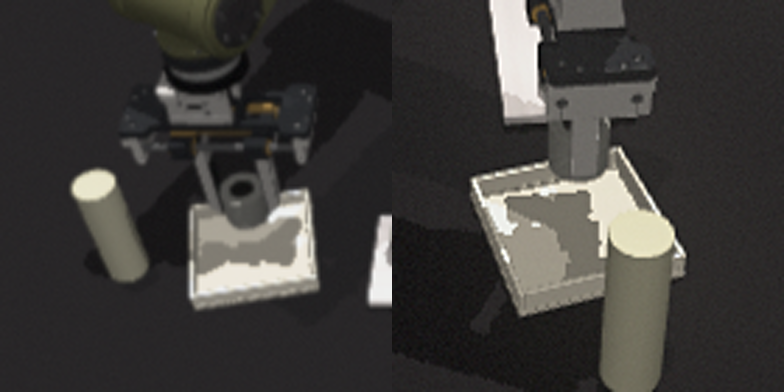

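The cup hangs over the tray, clear of the walls and of the pale roller at (95,225) in the crop. Lowering.

>>> arm_command --targets '[{"hand": -1,"x": 0,"y": 0,"z": 0.025,"yaw": 0},{"hand": -1,"x": 0,"y": 0,"z": 0.02,"yaw": 0},{"hand": -1,"x": 0,"y": 0,"z": 0.01,"yaw": 0},{"hand": -1,"x": 0,"y": 0,"z": 0.005,"yaw": 0},{"hand": -1,"x": 0,"y": 0,"z": 0,"yaw": 0},{"hand": -1,"x": 0,"y": 0,"z": 0,"yaw": 0}]'

```text
clock: 17.45
eef_pos: [507.8, -287.0, 16.2]
eef_rot: [-3.141, 0.001, 3.098]
wrist_force: [0.1, -0.7, -1.8]
finger_gap: 46.1
finger_force: 30.0
```

>>> arm_command --targets '[{"hand": -1,"x": 0,"y": 0,"z": 0.001,"yaw": 0},{"hand": -1,"x": 0,"y": 0,"z": 0,"yaw": 0},{"hand": -1,"x": 0,"y": 0,"z": 0,"yaw": 0}]'

```text
clock: 17.75
eef_pos: [507.4, -286.8, 14.6]
eef_rot: [-3.141, 0.0, 3.098]
wrist_force: [-0.0, -0.1, -2.6]
finger_gap: 45.9
finger_force: 30.0
```

>>> arm_command --targets '[{"hand": -1,"x": 0,"y": 0,"z": 0.0007,"yaw": 0},{"hand": -1,"x": 0,"y": 0,"z": 0,"yaw": 0},{"hand": -1,"x": 0,"y": 0,"z": 0,"yaw": 0}]'

```text
clock: 18.05
eef_pos: [507.3, -286.7, 13.5]
eef_rot: [3.142, -0.0, 3.098]
wrist_force: [0.1, 0.1, -1.8]
finger_gap: 46.2
finger_force: 30.0
```

>>> arm_command --targets '[{"hand": -1,"x": 0,"y": 0,"z": 0.0005,"yaw": 0},{"hand": -1,"x": 0,"y": 0,"z": 0,"yaw": 0},{"hand": -1,"x": 0,"y": 0,"z": 0,"yaw": 0}]'

```text
clock: 18.35
eef_pos: [507.3, -286.8, 13.3]
eef_rot: [-3.141, 0.0, 3.098]
wrist_force: [-1.8, 0.9, 4.5]
finger_gap: 46.3
finger_force: 30.0
```

The cup touched the floor at 13.3, a net of about 6.5 N. Opening partway to stay clear of the tray walls, then lifting.

>>> arm_command --targets '[{"hand": 0.28,"x": 0,"y": 0,"z": 0,"yaw": 0},{"hand": 0.28,"x": 0,"y": 0,"z": 0,"yaw": 0},{"hand": 0.28,"x": 0,"y": 0,"z": 0,"yaw": 0},{"hand": 0.28,"x": 0,"y": 0,"z": 0,"yaw": 0},{"hand": 0.28,"x": 0,"y": 0,"z": 0,"yaw": 0}]'

```text
clock: 18.85
eef_pos: [507.3, -286.7, 13.0]
eef_rot: [-3.142, -0.0, 3.098]
wrist_force: [-0.4, -1.3, 0.1]
finger_gap: 60.2
finger_force: 0.0
```

>>> arm_command --targets '[{"hand": 0.28,"x": 0,"y": 0,"z": -0.01,"yaw": 0},{"hand": 0.28,"x": 0,"y": 0,"z": -0.02,"yaw": 0},{"hand": 0.28,"x": 0,"y": 0,"z": -0.04,"yaw": 0},{"hand": 0.28,"x": 0,"y": 0,"z": -0.04,"yaw": 0},{"hand": 0.28,"x": 0,"y": 0,"z": -0.04,"yaw": 0},{"hand": 0.28,"x": 0,"y": 0,"z": -0.04,"yaw": 0},{"hand": 0.28,"x": 0,"y": 0,"z": 0,"yaw": 0},{"hand": 0.28,"x": 0,"y": 0,"z": 0,"yaw": 0}]'

```text
clock: 19.65
eef_pos: [507.3, -286.8, 204.1]
eef_rot: [-3.141, 0.002, 3.098]
wrist_force: [0.9, 0.2, -0.1]
finger_gap: 59.8
finger_force: 0.0
```

```bash
python3 - <<'E'
from h import *
p,R,s=tool();print(s["clock"],np.round(p,1),np.round(s["wrist_force"],1))
# dark-plug centres: cup in tray and others, by threshold in wrist + side views
a,ca=shot("side","fin_side");w,cw=shot("wrist","fin_w");b,cb=shot("scene","fin_scene")
def dark(im,n,c,z,win,th):
    x0,x1,y0,y1=win;g=cv2.cvtColor(im,cv2.COLOR_BGR2GRAY);m=np.zeros_like(g);m[y0:y1,x0:x1]=g[y0:y1,x0:x1]<th
    for k in blobs(m,8):
        M=cv2.moments(k);u=(M["m10"]/M["m00"],M["m01"]/M["m00"])
        if M["m00"]<900: print(n,np.round(u,1),M["m00"],np.round(cast(n,u,z,c)[0],1), "fit",np.round(cv2.minAreaRect(k)[1],1))
dark(w,"wrist",cw,44,(200,440,100,310),50)
dark(a,"side",ca,56,(318,345,185,226),70)
dark(b,"scene",cb,56,(265,325,196,214),70)
E
```

```text
19.65 [ 507.3 -286.8  204.1] [ 0.9  0.2 -0.1]
wrist [320.7 190.2] 343.0 [ 508.3 -287.5   44. ] fit [21. 21.]
side [331.1 216.8] 26.5 [ 529.9 -118.9   56. ] fit [4. 8.]
side [333. 190.] 40.0 [558.8   9.7  56. ] fit [10.  4.]
scene [313.3 206.3] 18.0 [549.4 -10.4  56. ] fit [4. 6.]
scene [276.1 202.3] 18.5 [ 529.1 -119.4   56. ] fit [4. 6.]
```

The cup is upright in the tray at (508,-287) with a round plug outline, and the firm cups haven't moved. Handing in.

```bash
python3 -c "
from cell import manip
print(manip.sign_off())"
```

```text
the job is handed in; nothing more can be done
None
```

The job is handed in: only the cup nearest the tester stand (at about (550, 97)) was pressed, and it gauged soft by force (about 2–3.5 N before the foot touched, where a firm plug gives about 6.5 N); it now stands in the tray, the tester is back upright in its stand gripped at 60 N (the gripper's maximum, not the 80 N asked), the other two cups are unmoved, and the hand-in returned no verdict.

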